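# Put the glaze tests in their holders

## Robot

A 6-joint arm with a two-finger parallel gripper is mounted at the origin on a cart in front of the work surface, level with it; the furniture and walls round the work are solid. World frame = base frame: x ahead of the robot, y to its left, z up, the work surface at z = 0. Lengths are in m, angles in degrees, forces in N, time in s.
With the tool pointing down it reaches from about 0.375 to 0.825 m from the base axis. Payload 5.5 kg.
Tool frame: the origin (TCP) lies at the very end of the fingers, on their centre line; the grasp point (between the pads) lies 19 mm behind it; z points along the fingers, y is the line along which they close (so a half turn about z gives the same grasp; the last joint's range is limited). The gripper opens to 85 mm and grips with 20 to 120 N. Pads are 22 mm wide; open, the fingers measure 114 mm over their backs; the gripper's body (76 mm by 85 mm) begins 54 mm behind the grasp point. The pads swing forward as they close: fully open they stand 13 mm farther back than shut.
Start: joints at [-73.912, 17.962, -2.699, 69.339, 0, 90], TCP at [0.166, -0.576, 0.231] pointing down, gripper open.
Joint ranges: [-152.73, 152.73], [-39.44, 99.34], [-58.76, 71.6], [-118.89, 123.64], [-81.53, 83.1], [-180, 180]. Speed limits (degrees/s): [136.94, 136.94, 172.46, 180, 180, 180].

## Interface

Orientations are given as a 3x3 rotation matrix whose columns are the frame's x, y, z axes.
In Python, from station import sensors, vision, job_done gives the robot as it stands.
- The arm moves only by the tool apply_moves, never from a script. Its argument "increments" is a list of rows, each a list of 5 numbers: the shift along the tool's x, y, z in cm, then the turn about the tool's z in rad, then the closure in counts, from 0 (fully open) to 255 (shut). In form: [[dx, dy, dz, twist, fingers], ...]. A call has 1 to 5 rows; each row shifts and turns the commanded pose from where the row before left it, along the tool's axes as they then stand; what a row does not reach is not made up. A row lasts 1/8 s, in which the tool goes at most 62.5 mm and 10.7 degrees, less where a joint would pass 70% of its speed; a pose out of reach is approached as far as the arm can. A call with a gripper value outside its range is refused whole. The fingers move at their own pace and stop on an object; the grip force is fixed at half the most. Time passes only in rows, so rows that do not move let the fingers close. It gives the time, the measured TCP pose, the force, the opening and the grip force at its end, in the units of the state.
- sensors.get_obs(): the state, without advancing time (a new reading comes with each control period).
- vision.read_camera(name): name is "scene" or "top" or "wrist"; returns a dict with "pixels" (384x512x3 uint8, red, green, blue), "fx", "fy", "cx", "cy" (pixels), "world_from_camera" (4x4, takes a point from camera to world coordinates). Camera axes: x right, y down, z forward; pixel columns grow to the right and rows downward; lengths in m; the calibration is good to about 2 mm. A picture is of the moment at which its call begins. There is no depth.
- job_done(): hands the job in; it is judged then, once.
The state is a dict: "time_s": time; "q": joint angles; "qd": joint speeds; "effort": joint torques, N m; "ee_pos": TCP position; "tool_rot": TCP orientation; "wrist_force": force on the tool from outside, world axes, zero at the start; "wrist_torque": the same for the moment, N m; "width": opening from 0.0 (shut) to 1.0 (fully open); "gripper_force": force on a finger pad.
Only numpy, scipy, OpenCV 4.12 (cv2) and the standard library are available. Lean on these libraries where they do the work, as an engineer would, in place of code of your own. Each camera call takes 0.05 s, during which the arm holds its last target. There are 200 camera calls.

## Task

Put the glaze tests away: lay each of the three test tiles in front of you flat in the middle of the cradle of its own colour, lengthwise between the two end lips, and stand the jar with the black lid upright inside the rim of the round black coaster. Do not tip the jar, and leave the wooden rib and the small green bowl where they are.

Things in the scene. Friction and masses are not known exactly. Their poses are not given: they have to be found in the camera images.
- tile_blue: Grey-blue glaze test tile in front of the robot (look-alikes at the bench's far right end, about 0.95 m to the right, are out of reach and not meant) with a pale unglazed patch at one end, lying flat: 56 x 32 x 8.5 mm, about 32 g. Origin: centre of its underside; x along the 56 mm side, y across the 32 mm width (pinch it by these long edges), z up.
- tile_orange: Orange-brown glaze test tile in front of the robot (look-alikes at the bench's far right end, about 0.95 m to the right, are out of reach and not meant) with a pale unglazed patch at one end, lying flat: 56 x 32 x 8.5 mm, about 32 g. Origin: centre of its underside; x along the 56 mm side, y across the 32 mm width (pinch it by these long edges), z up.
- tile_green: Dark green, nearly black glaze test tile in front of the robot (look-alikes at the bench's far right end, about 0.95 m to the right, are out of reach and not meant) with a pale unglazed patch at one end, lying flat: 56 x 32 x 8.5 mm, about 32 g. Origin: centre of its underside; x along the 56 mm side, y across the 32 mm width (pinch it by these long edges), z up.
- jar: White jar with a black screw lid and a cream label, upright: body 60 mm diameter up to 66 mm, lid 56 mm diameter up to 80 mm; 0.09 to 0.18 kg; solid and closed. Origin: centre of its underside, z up.
- cradle_blue: Fixed blue cradle for the blue tile: flat base 92 x 60 mm, its top 6 mm above the bench, with a lip 7 mm thick and 10 mm above the bench along each 60 mm end; 78 mm clear between the lips, long sides open. Origin: centre of its underside on the bench; x along the 92 mm length, z up. A tile in place has its x along this x (either way round) and its origin 6 mm above this origin.
- cradle_orange: Fixed orange cradle for the orange tile: flat base 92 x 60 mm, its top 6 mm above the bench, with a lip 7 mm thick and 10 mm above the bench along each 60 mm end; 78 mm clear between the lips, long sides open. Origin: centre of its underside on the bench; x along the 92 mm length, z up. A tile in place has its x along this x (either way round) and its origin 6 mm above this origin.
- cradle_green: Fixed dark green cradle for the green tile: flat base 92 x 60 mm, its top 6 mm above the bench, with a lip 7 mm thick and 10 mm above the bench along each 60 mm end; 78 mm clear between the lips, long sides open. Origin: centre of its underside on the bench; x along the 92 mm length, z up. A tile in place has its x along this x (either way round) and its origin 6 mm above this origin.
- coaster: Fixed round black coaster for the jar: 96 mm outer diameter, floor 5 mm above the bench, rim 6 mm thick and 11 mm high, 84 mm clear inside. Origin: centre of its underside on the bench, z up. The jar stands inside the rim, its origin 5 mm above the coaster's.
- wooden_rib: Bystander: oval reddish-brown wooden rib straight ahead of the robot, lying flat, 68 x 90 x 8 mm. Origin: centre of its underside.
- small_bowl: Bystander: small grey-green bowl near the left of the work area, 84 mm across the rim, 39 mm high. Origin: centre of its underside.
There are look-alikes about, which are no part of the job. What is shaped like the tile_green but purple or red is not meant. Leave any blue or orange look-alike of the jar alone.

How it is judged:
By the outcome, as a careful person would: the job done as asked, in the order asked, and still so for the second after the job is handed in, with the robot touching nothing.
It also fails if it takes over 102 s, if anything falls off the work surface, if the arm or the gripper's body presses on something with over 40 N, if the wrist force passes 120 N, or if a joint passes its speed limit or range.

## Working session

There is one attempt and no reset: what is moved stays moved. The work goes in short steps, Python scripts to look and compute and a tool call to move; the robot and the scene stay as the last step left them, time stands still between calls to the robot, and variables do not carry over. Pictures are saved under pics/ and viewed, at most 15 in all, crops included, and the job is handed in when it is done.

Besides the shell and the picture viewer there is one more tool, called after "Request:" by a JSON object that holds its "api" and its "payload". apply_moves: Moves the arm, as the interface text tells. Its arguments: {"type":"object","properties":{"increments":{"type":"array"}},"required":["increments"]}

```bash
mkdir -p pics; ls; cat > h.py <<'E'
import numpy as np, cv2
from station import sensors, vision, job_done
def shot(cam,fn=None,crop=None,scale=1):
    c=vision.read_camera(cam); im=c["pixels"][:,:,::-1].copy()
    if fn:
        o=im
        if crop: x0,y0,x1,y1=crop; o=im[y0:y1,x0:x1]
        if scale!=1: o=cv2.resize(o,None,fx=scale,fy=scale,interpolation=cv2.INTER_CUBIC)
        cv2.imwrite("pics/"+fn,o)
    return c
def px(c,u,v,z):
    T=np.array(c["world_from_camera"]); d=T[:3,:3]@np.array([(u-c["cx"])/c["fx"],(v-c["cy"])/c["fy"],1])
    o=T[:3,3]; return o+d*(z-o[2])/d[2]
E
python3 - <<'E'
from h import *
s=sensors.get_obs(); print(s["time_s"],s["ee_pos"],np.round(s["tool_rot"],3).tolist())
c=shot("top","top1.png",scale=1.56); print(np.round(c["world_from_camera"],3).tolist(),c["fx"])
c=shot("scene","scene1.png",scale=1.56)
E
```

```text
pics
0.0 [ 0.16610404 -0.57594855  0.23042928] [[0.961, 0.277, -0.0], [0.277, -0.961, 0.002], [-0.0, -0.002, -1.0]]
[[-0.01, -0.999, 0.044, 0.456], [-1.0, 0.009, -0.025, -0.026], [0.024, -0.044, -0.999, 1.179], [0.0, 0.0, 0.0, 1.0]] 350.1892681593022
```

View pics/top1.png

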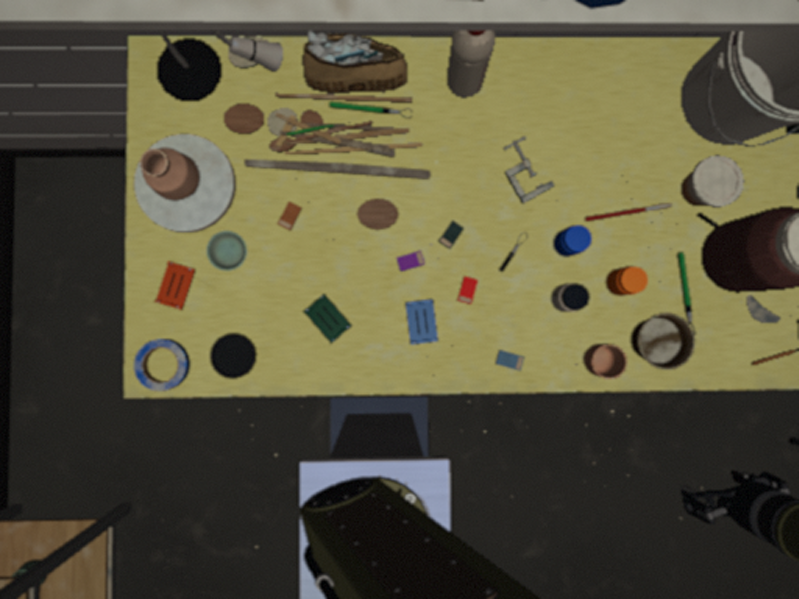

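View pics/scene1.png

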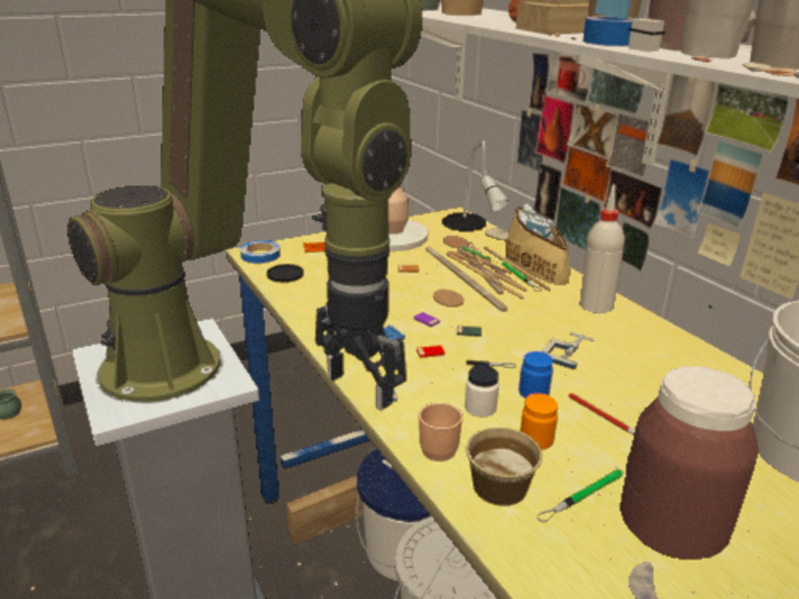

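The top view (scaled 1.56x) shows the blue tile at (510,359), orange tile (290,215) and green tile (452,234). The cradles are at (422,321), (175,285) and (328,318), the black-lid jar at (572,296) and the coaster at (233,355). I'll refine these with rectangle fits around each seed.

```bash
cat > m.py <<'E'
from h import *
seeds=dict(tile_blue=(510,359,.0085),tile_orange=(290,215,.0085),tile_green=(452,234,.0085),cradle_blue=(422,321,.008),cradle_orange=(175,285,.008),cradle_green=(328,318,.008),coaster=(233,355,.009),jar=(572,296,.08),rib=(378,213,.008),bowl=(227,250,.03))
c=shot("top"); im=c["pixels"][:,:,::-1].copy()
hsv=cv2.cvtColor(im,cv2.COLOR_BGR2HSV)
lab=cv2.cvtColor(im,cv2.COLOR_BGR2LAB).astype(float)
bg=np.median(lab[140:250,90:400].reshape(-1,3),0)
d=np.linalg.norm((lab-bg)*[.6,1,1],axis=2)
m=(d>22).astype(np.uint8)
n,L,st,ce=cv2.connectedComponentsWithStats(m)
for k,(u,v,z) in seeds.items():
    u/=1.5625;v/=1.5625
    l=L[int(v),int(u)]
    cnt=max(cv2.findContours((L==l).astype(np.uint8),cv2.RETR_EXTERNAL,cv2.CHAIN_APPROX_NONE)[0],key=len)
    r=cv2.minAreaRect(cnt); b=cv2.boxPoints(r)
    P=np.array([px(c,*p,z)[:2] for p in b]); e=[P[1]-P[0],P[2]-P[1]]
    e.sort(key=lambda a:-np.hypot(*a)); a=np.degrees(np.arctan2(e[0][1],e[0][0]))%180
    print(k,l,"ctr",np.round(P.mean(0),4),"dims",[round(float(np.hypot(*x)),4) for x in e],"ang",round(a,1),"px",np.round(r[0],1),st[l][4])
cv2.imwrite("pics/crop2.png",cv2.resize(im[120:250,75:400],(800,320),interpolation=cv2.INTER_CUBIC))
E
python3 m.py
```

```text
tile_blue 45 ctr [ 0.3587 -0.291 ] dims [0.0562, 0.032] ang 72.7 px [326.  230.4] 161
tile_orange 24 ctr [0.6724 0.1774] dims [0.0541, 0.0315] ang 153.6 px [185.2 138.1] 159
tile_green 27 ctr [ 0.63   -0.1701] dims [0.056, 0.0315] ang 144.4 px [288.8 150. ] 155
cradle_blue 39 ctr [ 0.4432 -0.1039] dims [0.0932, 0.0616] ang 6.4 px [269.8 205.7] 511
cradle_orange 33 ctr [0.5251 0.4196] dims [0.0919, 0.0618] ang 162.2 px [112.  182.6] 515
cradle_green 37 ctr [0.4525 0.0972] dims [0.0923, 0.0602] ang 40.7 px [209.5 203.5] 502
coaster 41 ctr [0.3755 0.2968] dims [0.0962, 0.0946] ang 44.6 px [149.  227.5] 702
jar 36 ctr [ 0.4904 -0.4013] dims [0.0767, 0.0571] ang 89.5 px [365. 190.] 382
rib 23 ctr [ 0.6768 -0.0112] dims [0.0842, 0.0645] ang 89.7 px [241.5 136.5] 412
bowl 29 ctr [0.5971 0.3047] dims [0.0789, 0.0781] ang 0.1 px [145. 160.] 497
```

View pics/crop2.png

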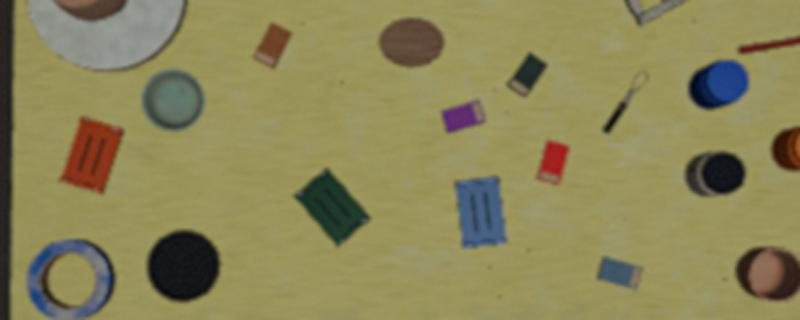

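```bash
cat > plan.py <<'E'
import sys
from h import *
# plan.py x y z heading [n]: rows from the measured pose to the goal (shift in axes before turn)
def plan(x,y,z,h,n=None):
    s=sensors.get_obs(); p=np.array(s["ee_pos"]); R=np.array(s["tool_rot"])
    h0=np.degrees(np.arctan2(R[1,0],R[0,0])); dh=(h-h0+90)%180-90
    D=np.array([x,y,z])-p
    n=n or max(1,int(np.ceil(max(np.linalg.norm(D)/.055,abs(dh)/9.7))))
    tilt=np.degrees(np.arccos(-R[2,2]))
    print("t %.2f pos %s h %.1f q1 %.0f q6 %.0f tilt %.2f w %.3f | dh %.1f"%(s["time_s"],np.round(p,4),h0,s["q"][0],s["q"][5],tilt,s["width"],dh),"F",np.round(s["wrist_force"],1))
    for i in range(n):
        a=np.radians(h0+dh*i/n); X=np.array([np.cos(a),np.sin(a)]);Y=np.array([np.sin(a),-np.cos(a)])
        d=D[:2]/n*100
        print([round(float(d@X),2),round(float(d@Y),2),round(-D[2]/n*100,2),round(-np.radians(dh/n),3)])
if __name__=="__main__":
    a=list(map(float,sys.argv[1:])); plan(*a[:4],int(a[4]) if len(a)>4 else None)
E
python3 plan.py .3587 -.291 .15 72.7
```

```text
t 0.15 pos [ 0.1662 -0.5761  0.2306] h 16.1 q1 -74 q6 90 tilt 0.08 w 1.001 | dh 56.6 F [-1.   0.1  0.4]
[3.77, -3.15, np.float64(1.15), np.float64(-0.141)]
[4.18, -2.59, np.float64(1.15), np.float64(-0.141)]
[4.5, -1.98, np.float64(1.15), np.float64(-0.141)]
[4.73, -1.32, np.float64(1.15), np.float64(-0.141)]
[4.87, -0.64, np.float64(1.15), np.float64(-0.141)]
[4.91, 0.05, np.float64(1.15), np.float64(-0.141)]
[4.86, 0.74, np.float64(1.15), np.float64(-0.141)]
```

Request:
{"api": "apply_moves", "payload": {"increments": [[3.8,-3.2,0.5,-0.14,0],[4.2,-2.6,1,-0.14,0],[4.5,-2,1.2,-0.14,0],[4.7,-1.3,1.4,-0.14,0],[4.9,-0.6,1.4,-0.14,0]]}}

```text
time_s: 0.78
ee_pos: [0.3054, -0.3713, 0.1758]
tool_rot: [[0.553, 0.833, 0.0], [0.833, -0.553, -0.0], [0.0, 0.0, -1.0]]
wrist_force: [0.7, -0.8, 0.2]
width: 1.001
gripper_force: 0.0
```

Request:
{"api": "apply_moves", "payload": {"increments": [[4.9,0,1.4,-0.14,60],[4.8,0.7,1.4,-0.14,80],[0,0,0,0,80]]}}

```text
time_s: 1.15
ee_pos: [0.3596, -0.2888, 0.1471]
tool_rot: [[0.3, 0.954, -0.002], [0.954, -0.3, 0.002], [0.001, -0.002, -1.0]]
wrist_force: [-0.2, -0.8, 0.1]
width: 0.685
gripper_force: 0.0
```

```bash
cat > wr.py <<'E'
import sys
from h import *
from plan import plan
# wr.py name u-seed region colours: show wrist image
c=shot("wrist",sys.argv[1],scale=1.25)
T=np.array(c["world_from_camera"]); print(np.round(T,3).tolist(),c["fx"])
E
python3 wr.py w1.png; python3 plan.py .3587 -.291 .15 72.7
```

```text
[[0.954, -0.285, -0.093, 0.383], [-0.3, -0.909, -0.288, -0.215], [-0.003, 0.303, -0.953, 0.29], [0.0, 0.0, 0.0, 1.0]] 296.36009317648313
t 1.20 pos [ 0.3594 -0.2905  0.1478] h 72.4 q1 -39 q6 69 tilt 0.08 w 0.684 | dh 0.3 F [-0.8  0.4 -0.5]
[-0.07, -0.05, np.float64(-0.22), np.float64(-0.006)]
```

View pics/w1.png

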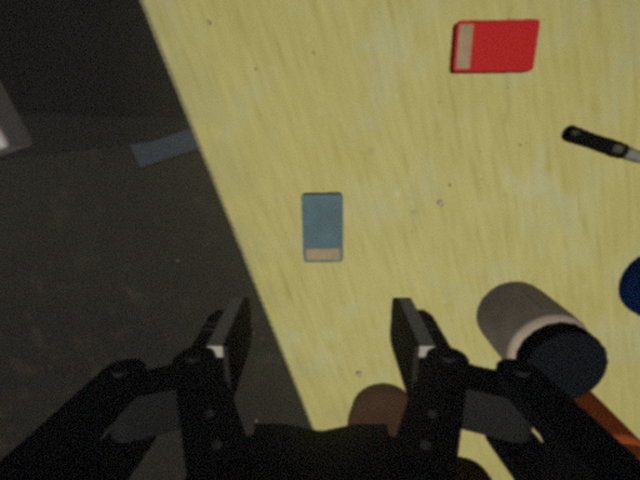

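The wrist view shows the blue tile upright at about (322,228) and aligned with the fingers. I'll refine its pose from the rectangle fit.

```bash
cat > seg.py <<'E'
import sys
from h import *
# seg.py u v z [scale]: rectangle fit of the blob at wrist pixel (u,v given in scaled picture)
def seg(u,v,z,cam="wrist",sc=1.25,fn=None,thr=22):
    c=shot(cam,fn,scale=sc); im=c["pixels"][:,:,::-1].copy()
    lab=cv2.cvtColor(im,cv2.COLOR_BGR2LAB).astype(float)
    yel=lab[lab[:,:,2]>lab[:,:,2].max()-25]; bg=np.median(yel,0)
    m=(np.linalg.norm((lab-bg)*[.6,1,1],axis=2)>thr).astype(np.uint8)
    L=cv2.connectedComponents(m)[1]; l=L[int(v/sc),int(u/sc)]
    cnt=max(cv2.findContours((L==l).astype(np.uint8),cv2.RETR_EXTERNAL,cv2.CHAIN_APPROX_NONE)[0],key=len)
    P=np.array([px(c,*p[0],z)[:2] for p in cnt])*1000
    r=cv2.minAreaRect(P.astype(np.float32)); b=cv2.boxPoints(r)
    e=sorted([b[1]-b[0],b[2]-b[1]],key=lambda a:-np.hypot(*a))
    print("fit ctr",np.round(np.array(r[0])/1000,4),"dims",np.round([np.hypot(*q) for q in e],1),"ang",round(float(np.degrees(np.arctan2(e[0][1],e[0][0]))%180),1))
if __name__=="__main__":
    a=list(map(float,sys.argv[1:4])); seg(*a)
E
python3 seg.py 322 220 .0085
```

```text
fit ctr [ 0.3597 -0.2915] dims [56.6 31.5] ang 73.4
```

Request:
{"api": "apply_moves", "payload": {"increments": [[0,0,5,-0.01,80],[0,0,5,0,80],[0,0,3,0,80],[0,0,1.4,0,80],[0,0,0,0,80]]}}

```text
time_s: 1.88
ee_pos: [0.3588, -0.2925, 0.0041]
tool_rot: [[0.297, 0.955, -0.001], [0.955, -0.297, 0.0], [0.0, -0.001, -1.0]]
wrist_force: [-0.5, -0.2, 0.5]
width: 0.688
gripper_force: 0.0
```

Request:
{"api": "apply_moves", "payload": {"increments": [[0,0,0,0,150],[0,0,0,0,255],[0,0,0,0,255],[0,0,0,0,255]]}}

```text
time_s: 2.38
ee_pos: [0.3603, -0.2929, 0.0061]
tool_rot: [[0.296, 0.955, 0.002], [0.955, -0.296, -0.002], [-0.002, 0.003, -1.0]]
wrist_force: [-2.7, 0.7, 7.4]
width: 0.332
gripper_force: 58.7
```

Request:
{"api": "apply_moves", "payload": {"increments": [[0,0,-2,0,255],[0,0,-5,0,255],[0,0,0,0,255],[0,0,0,0,255]]}}

```text
time_s: 2.88
ee_pos: [0.3597, -0.2921, 0.0749]
tool_rot: [[0.295, 0.955, 0.001], [0.955, -0.295, -0.001], [-0.001, 0.002, -1.0]]
wrist_force: [0.2, 0.5, -0.7]
width: 0.327
gripper_force: 59.3
```

```bash
python3 wr.py w2.png; python3 plan.py .4432 -.1039 .12 6.4
```

```text
[[0.955, -0.281, -0.089, 0.383], [-0.295, -0.91, -0.292, -0.218], [0.001, 0.305, -0.952, 0.217], [0.0, 0.0, 0.0, 1.0]] 296.36009317648313
t 2.92 pos [ 0.359  -0.2916  0.0741] h 72.8 q1 -39 q6 68 tilt 0.01 w 0.329 | dh -66.4 F [-0.4 -0.  -0.7]
[2.92, 0.36, np.float64(-0.66), np.float64(0.166)]
[2.94, -0.13, np.float64(-0.66), np.float64(0.166)]
[2.87, -0.61, np.float64(-0.66), np.float64(0.166)]
[2.73, -1.08, np.float64(-0.66), np.float64(0.166)]
[2.52, -1.51, np.float64(-0.66), np.float64(0.166)]
[2.24, -1.91, np.float64(-0.66), np.float64(0.166)]
[1.89, -2.25, np.float64(-0.66), np.float64(0.166)]
```

View pics/w2.png

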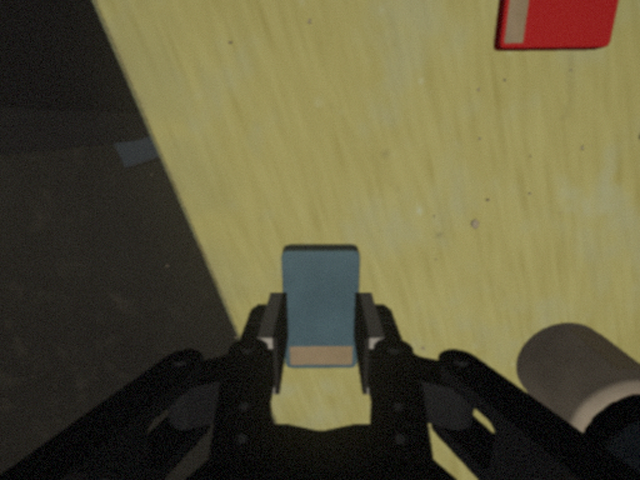

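The blue tile is held flat and square between the pads, spanning rows 247–367.

```bash
python3 - <<'E'
from h import *
c=vision.read_camera("wrist"); s=sensors.get_obs(); R=np.array(s["tool_rot"])
for z in(.076,.0785):
  a=[px(c,u/1.25,v/1.25,z) for u,v in((320.5,247),(320.5,367))]
  print(z,np.linalg.norm(a[0]-a[1]),np.round(R.T@((a[0]+a[1])/2-s["ee_pos"]),4),s["ee_pos"])
E
python3 plan.py .4432 -.1039 .12 6.4 | head -1
```

```text
0.076 0.05683980063427418 [ 0.0008  0.0006 -0.0024] [ 0.35870903 -0.2912722   0.07363252]
0.0785 0.05583040470960572 [ 0.0022  0.0006 -0.0049] [ 0.35870903 -0.2912722   0.07363252]
t 2.98 pos [ 0.3587 -0.2913  0.0736] h 72.8 q1 -39 q6 68 tilt 0.07 w 0.332 | dh -66.4 F [-0.1 -0.2 -0.5]
```

Request:
{"api": "apply_moves", "payload": {"increments": [[2.9,0.4,-1,0.166,255],[2.9,-0.1,-1,0.166,255],[2.9,-0.6,-1,0.166,255],[2.7,-1.1,-1,0.166,255],[2.5,-1.5,-0.6,0.166,255]]}}

```text
time_s: 3.6
ee_pos: [0.4194, -0.1575, 0.1196]
tool_rot: [[0.907, 0.422, -0.002], [0.422, -0.907, 0.001], [-0.001, -0.001, -1.0]]
wrist_force: [0.1, -0.2, -0.9]
width: 0.334
gripper_force: 59.2
```

Request:
{"api": "apply_moves", "payload": {"increments": [[2.2,-1.9,0,0.166,255],[1.9,-2.3,0,0.166,255],[0,0,0,0,255]]}}

```text
time_s: 3.98
ee_pos: [0.4433, -0.1033, 0.1192]
tool_rot: [[0.994, 0.112, -0.002], [0.112, -0.994, 0.001], [-0.002, -0.001, -1.0]]
wrist_force: [-0.2, 0.5, -0.5]
width: 0.334
gripper_force: 59.3
```

```bash
python3 wr.py w3.png; python3 plan.py .4432 -.1039 .014 6.4 1
```

```text
[[0.112, -0.946, -0.305, 0.521], [-0.994, -0.107, -0.033, -0.095], [-0.001, 0.307, -0.952, 0.262], [0.0, 0.0, 0.0, 1.0]] 296.36009317648313
t 4.03 pos [ 0.4429 -0.1042  0.1193] h 6.4 q1 -13 q6 160 tilt 0.12 w 0.331 | dh -0.0 F [-0.1 -0.5  0.1]
[0.03, -0.03, np.float64(10.53), np.float64(0.001)]
```

View pics/w3.png

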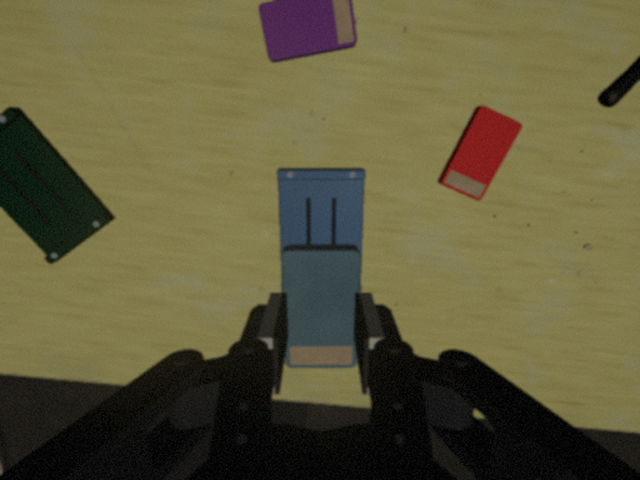

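The blue cradle sits squarely under the held tile, with its front lip at (278..365,169). I'll lower and release.

Request:
{"api": "apply_moves", "payload": {"increments": [[-0.1,0,4,0,255],[0,0,4,0,255],[0,0,2,0,255],[0,0,0.6,0,255],[0,0,0,0,255]]}}

```text
time_s: 4.65
ee_pos: [0.4422, -0.1054, 0.0142]
tool_rot: [[0.994, 0.108, -0.001], [0.108, -0.994, 0.0], [-0.001, -0.0, -1.0]]
wrist_force: [0.2, 0.8, -0.4]
width: 0.332
gripper_force: 59.3
```

```bash
python3 plan.py .4422 -.1039 .0115 6.4 1
```

```text
t 4.65 pos [ 0.4422 -0.1054  0.0142] h 6.2 q1 -13 q6 160 tilt 0.04 w 0.332 | dh 0.2 F [ 0.2  0.8 -0.4]
[0.01, -0.15, np.float64(0.27), np.float64(-0.003)]
```

Request:
{"api": "apply_moves", "payload": {"increments": [[0,-0.1,0.2,0,255],[0,0,0,0,255]]}}

```text
time_s: 4.9
ee_pos: [0.4431, -0.1041, 0.0129]
tool_rot: [[0.994, 0.109, 0.001], [0.109, -0.994, -0.0], [0.001, 0.0, -1.0]]
wrist_force: [0.4, 0.0, -0.2]
width: 0.331
gripper_force: 59.3
```

Request:
{"api": "apply_moves", "payload": {"increments": [[0,0,0,0,120],[0,0,0,0,80],[0,0,-1,0,80],[0,0,-4,0,80],[0,0,-6,0,80]]}}

```text
time_s: 5.52
ee_pos: [0.4409, -0.1036, 0.1229]
tool_rot: [[0.994, 0.109, -0.003], [0.109, -0.994, 0.001], [-0.003, -0.001, -1.0]]
wrist_force: [1.5, -1.0, 0.3]
width: 0.687
gripper_force: 0.0
```

```bash
python3 plan.py .6724 .1774 .14 153.6; python3 -c "
from seg import *
seg(185.2,138.1,.0085,cam='top',sc=1)"
```

```text
t 5.53 pos [ 0.4409 -0.1036  0.1229] h 6.2 q1 -13 q6 161 tilt 0.19 w 0.687 | dh -32.6 F [ 1.5 -1.   0.3]
[3.72, -3.63, np.float64(-0.24), np.float64(0.081)]
[3.42, -3.92, np.float64(-0.24), np.float64(0.081)]
[3.09, -4.19, np.float64(-0.24), np.float64(0.081)]
[2.74, -4.42, np.float64(-0.24), np.float64(0.081)]
[2.37, -4.63, np.float64(-0.24), np.float64(0.081)]
[1.98, -4.81, np.float64(-0.24), np.float64(0.081)]
[1.59, -4.95, np.float64(-0.24), np.float64(0.081)]
fit ctr [0.6724 0.1774] dims [54.4 31.5] ang 153.5
```

```bash
sed -i 's/dh=(h-h0+90)%180-90/dh=(h-h0+90)%180-90 if not raw else h-h0/; s/def plan(x,y,z,h,n=None)/def plan(x,y,z,h,n=None,raw=0)/; s/int(a\[4\]) if len(a)>4 else None)/*(map(int,a[4:])))/; s/,round(-D\[2\]\/n\*100,2),round(-np.radians(dh\/n),3)\]/,round(float(-D[2]\/n*100),2),round(float(-np.radians(dh\/n)),3)]/' plan.py; python3 plan.py .6724 .1774 .14 153.6 15 1; python3 -c "
from seg import *
seg(422,321,.012,cam='top',sc=1.5625)"
```

```text
t 5.58 pos [ 0.4458 -0.1047  0.1311] h 6.2 q1 -13 q6 161 tilt 0.46 w 0.690 | dh 147.4 F [2.3 0.2 5.5]
[1.71, -1.71, -0.06, -0.171]
[1.97, -1.39, -0.06, -0.171]
[2.18, -1.03, -0.06, -0.171]
[2.32, -0.65, -0.06, -0.171]
[2.4, -0.24, -0.06, -0.171]
[2.41, 0.17, -0.06, -0.171]
[2.34, 0.58, -0.06, -0.171]
[2.21, 0.97, -0.06, -0.171]
[2.01, 1.33, -0.06, -0.171]
[1.75, 1.66, -0.06, -0.171]
[1.44, 1.93, -0.06, -0.171]
[1.09, 2.15, -0.06, -0.171]
[0.71, 2.31, -0.06, -0.171]
[0.31, 2.39, -0.06, -0.171]
[-0.11, 2.41, -0.06, -0.171]
fit ctr [ 0.4953 -0.0815] dims [1747.7 1300.8] ang 90.2
```

Request:
{"api": "apply_moves", "payload": {"increments": [[1.7,-1.7,0,-0.171,80],[2,-1.4,0,-0.171,80],[2.2,-1,0,-0.171,80],[2.3,-0.6,0,-0.171,80],[2.4,-0.2,0,-0.171,80]]}}

```text
time_s: 6.25
ee_pos: [0.5193, -0.0102, 0.1225]
tool_rot: [[0.566, 0.825, -0.0], [0.825, -0.566, -0.0], [-0.0, 0.0, -1.0]]
wrist_force: [-0.1, -0.9, 0.1]
width: 0.69
gripper_force: 0.0
```

Request:
{"api": "apply_moves", "payload": {"increments": [[2.4,0.2,0,-0.171,80],[2.3,0.6,0,-0.171,80],[2.2,1,0,-0.171,80],[2,1.3,0,-0.171,80],[1.8,1.7,0,-0.171,80]]}}

```text
time_s: 6.88
ee_pos: [0.5954, 0.0832, 0.1224]
tool_rot: [[-0.251, 0.968, -0.0], [0.968, 0.251, -0.0], [-0.0, -0.0, -1.0]]
wrist_force: [-0.1, 0.0, -0.1]
width: 0.686
gripper_force: 0.0
```

Request:
{"api": "apply_moves", "payload": {"increments": [[1.4,1.9,0,-0.171,80],[1.1,2.2,0,-0.171,80],[0.7,2.3,0,-0.171,80],[0.3,2.4,0,-0.171,80],[-0.1,2.4,0,-0.171,80]]}}

```text
time_s: 7.5
ee_pos: [0.6717, 0.1764, 0.1223]
tool_rot: [[-0.895, 0.446, -0.0], [0.446, 0.895, -0.0], [0.0, -0.0, -1.0]]
wrist_force: [-0.1, -0.2, -0.7]
width: 0.687
gripper_force: 0.0
```

Request:
{"api": "apply_moves", "payload": {"increments": [[0,0,0,0,80],[0,0,0,0,80]]}}

```text
time_s: 7.75
ee_pos: [0.6708, 0.1753, 0.1221]
tool_rot: [[-0.892, 0.453, -0.001], [0.453, 0.892, -0.001], [0.001, -0.001, -1.0]]
wrist_force: [0.3, -0.1, -0.6]
width: 0.687
gripper_force: 0.0
```

```bash
python3 seg.py 322 225 .0085;  python3 plan.py .6724 .1774 .14 153.6 1; python3 - <<'E'
from h import *
c=shot("top"); im=c["pixels"][:,:,::-1]; cv2.imwrite("pics/t3.png",cv2.resize(im[185:230,245:295],None,fx=8,fy=8,interpolation=cv2.INTER_CUBIC))
w=vision.read_camera("wrist")["pixels"][:,:,::-1]; cv2.imwrite("pics/w4.png",w)
E
```

```text
fit ctr [0.6741 0.1793] dims [55.8 31.3] ang 153.1
t 7.80 pos [0.6708 0.1751 0.1222] h 153.1 q1 15 q6 42 tilt 0.06 w 0.685 | dh 0.5 F [-0.3 -0.1 -0.3]
[-0.04, 0.28, -1.78, -0.009]
```

View pics/t3.png

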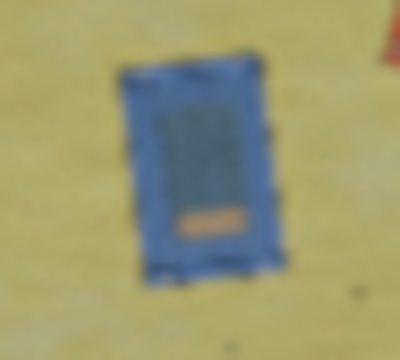

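The blue tile lies centred and square in its cradle. Next I'll pick up the orange tile.

Request:
{"api": "apply_moves", "payload": {"increments": [[-0.1,0.4,4.5,0,80],[0,0,4.5,0,80],[0,0,2,0,80],[0,0,0.6,0,80],[0,0,0,0,80]]}}

```text
time_s: 8.52
ee_pos: [0.675, 0.179, 0.0074]
tool_rot: [[-0.892, 0.451, 0.001], [0.451, 0.892, 0.0], [-0.001, 0.001, -1.0]]
wrist_force: [0.2, 0.8, 0.8]
width: 0.686
gripper_force: 0.0
```

Request:
{"api": "apply_moves", "payload": {"increments": [[0,0,0,0,150],[0,0,0,0,255],[0,0,0,0,255],[0,0,0,0,255]]}}

```text
time_s: 9.02
ee_pos: [0.6758, 0.179, 0.0086]
tool_rot: [[-0.892, 0.451, 0.003], [0.451, 0.892, 0.0], [-0.003, 0.002, -1.0]]
wrist_force: [-0.9, -0.7, 6.8]
width: 0.0
gripper_force: 3.3
```

Request:
{"api": "apply_moves", "payload": {"increments": [[0,0,-2,0,255],[0,0,-5,0,255],[0,0,-5,0,255],[0,0,0,0,255]]}}

```text
time_s: 9.52
ee_pos: [0.678, 0.1801, 0.1336]
tool_rot: [[-0.893, 0.451, 0.01], [0.451, 0.893, 0.003], [-0.008, 0.007, -1.0]]
wrist_force: [0.4, -0.3, 0.6]
width: -0.001
gripper_force: 0.0
```

```bash
python3 wr.py w5.png; python3 plan.py .5251 .4196 .12 162.2
```

```text
[[0.451, 0.847, 0.281, 0.607], [0.893, -0.43, -0.134, 0.214], [0.007, 0.311, -0.95, 0.276], [0.0, 0.0, 0.0, 1.0]] 296.36009317648313
t 9.57 pos [0.6763 0.1796 0.1305] h 153.2 q1 15 q6 42 tilt 0.37 w 0.005 | dh 9.0 F [ 0.6 -0.4 -0.1]
[4.05, 2.43, 0.18, -0.026]
[3.99, 2.54, 0.18, -0.026]
[3.92, 2.64, 0.18, -0.026]
[3.85, 2.74, 0.18, -0.026]
[3.78, 2.84, 0.18, -0.026]
[3.7, 2.94, 0.18, -0.026]
```

View pics/w5.png

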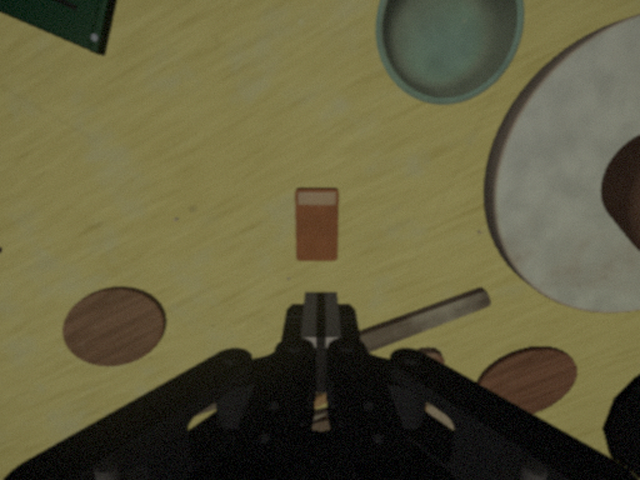

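The grasp missed: the fingers shut above the tile, which is still on the bench at (317,224). I'll re-measure it and go about 5 mm lower.

Request:
{"api": "apply_moves", "payload": {"increments": [[0,0,0,0,80],[0,0,0,0,80],[0,0,0,0,80],[0,0,0,0,80]]}}

```text
time_s: 10.07
ee_pos: [0.6738, 0.1788, 0.1256]
tool_rot: [[-0.893, 0.451, -0.001], [0.451, 0.893, -0.0], [0.001, -0.001, -1.0]]
wrist_force: [0.1, 0.1, 0.6]
width: 0.691
gripper_force: 0.0
```

```bash
python3 seg.py 317 230 .0085;  python3 plan.py .6735 .179 .0025 153.2 1
```

```text
fit ctr [0.6743 0.1792] dims [56.4 30.9] ang 153.5
t 10.12 pos [0.6739 0.1789 0.1257] h 153.2 q1 15 q6 42 tilt 0.05 w 0.683 | dh 0.0 F [ 0. -1.  0.]
[0.05, -0.01, 12.32, -0.0]
```

Request:
{"api": "apply_moves", "payload": {"increments": [[0,0,5,0,80],[0,0,5,0,80],[0,0,1.8,0,80],[0,0,0.5,0,80],[0,0,0,0,80]]}}

```text
time_s: 10.75
ee_pos: [0.6754, 0.1793, 0.0048]
tool_rot: [[-0.893, 0.451, 0.002], [0.451, 0.893, 0.001], [-0.002, 0.001, -1.0]]
wrist_force: [0.1, -0.8, -0.0]
width: 0.688
gripper_force: 0.0
```

Request:
{"api": "apply_moves", "payload": {"increments": [[0,0,0,0,150],[0,0,0,0,255],[0,0,0,0,255],[0,0,0,0,255]]}}

```text
time_s: 11.25
ee_pos: [0.6757, 0.1793, 0.0056]
tool_rot: [[-0.893, 0.451, 0.003], [0.451, 0.893, 0.001], [-0.002, 0.002, -1.0]]
wrist_force: [-1.5, 0.1, 6.3]
width: 0.339
gripper_force: 58.8
```

Request:
{"api": "apply_moves", "payload": {"increments": [[0,0,-2,0,255],[0,0,-5,0,255],[0,0,-5,0,255],[0,0,0,0,255]]}}

```text
time_s: 11.75
ee_pos: [0.6781, 0.18, 0.1307]
tool_rot: [[-0.893, 0.451, 0.01], [0.451, 0.893, 0.003], [-0.008, 0.007, -1.0]]
wrist_force: [0.6, 0.7, 0.2]
width: 0.335
gripper_force: 59.3
```

```bash
cat > held.py <<'E'
# tile in the grip: brightness column profile gives its ends; offset of its centre in the tool frame
from h import *
c=shot("wrist"); s=sensors.get_obs(); R=np.array(s["tool_rot"]); p=np.array(s["ee_pos"])
lab=cv2.cvtColor(c["pixels"],cv2.COLOR_RGB2LAB).astype(float)
col=cv2.GaussianBlur(np.median(lab[:,250:262],axis=1)[:,None,:].astype(np.float32),(1,3),0)[:,0]
g=np.linalg.norm(np.diff(col,axis=0),axis=1); pk=[i for i in range(150,330) if g[i]>6 and g[i]==g[max(0,i-2):i+3].max()]
for i in pk: print(i,round(float(g[i]),1),np.round((R.T@(px(c,256,i+.5,p[2]+.0055)-p))[0]*1000,1))
E
python3 held.py; python3 plan.py .5251 .4196 .12 162.2
```

```text
195 29.6 29.6
200 13.0 26.9
204 11.7 24.8
222 9.6 14.9
297 19.0 -31.0
314 23.0 -42.6
319 8.0 -46.1
328 23.5 -52.6
t 11.80 pos [0.6764 0.1796 0.1277] h 153.2 q1 15 q6 42 tilt 0.37 w 0.337 | dh 9.0 F [-0.5 -0.6 -0.2]
[4.05, 2.43, 0.13, -0.026]
[3.99, 2.54, 0.13, -0.026]
[3.92, 2.64, 0.13, -0.026]
[3.85, 2.74, 0.13, -0.026]
[3.78, 2.84, 0.13, -0.026]
[3.7, 2.94, 0.13, -0.026]
```

The orange tile is held and centred. I'll carry it over the bowl at about 0.13 m height.

Request:
{"api": "apply_moves", "payload": {"increments": [[4,2.4,-0.4,-0.026,255],[4,2.5,0,-0.026,255],[3.9,2.6,0,-0.026,255],[3.9,2.7,0,-0.026,255],[3.8,2.8,0,-0.026,255]]}}

```text
time_s: 12.42
ee_pos: [0.5455, 0.3778, 0.1264]
tool_rot: [[-0.944, 0.331, -0.002], [0.331, 0.944, -0.001], [0.001, -0.002, -1.0]]
wrist_force: [-0.0, 0.4, -0.1]
width: 0.334
gripper_force: 59.3
```

Request:
{"api": "apply_moves", "payload": {"increments": [[3.7,2.9,0,-0.026,255],[0,0,0,0,255],[0,0,0,0,255]]}}

```text
time_s: 12.8
ee_pos: [0.5215, 0.4162, 0.1265]
tool_rot: [[-0.952, 0.306, -0.001], [0.306, 0.952, -0.001], [0.0, -0.002, -1.0]]
wrist_force: [0.1, -0.9, -0.7]
width: 0.336
gripper_force: 59.3
```

```bash
python3 plan.py .5251 .4196 .0115 162.2 1; python3 - <<'E'
from h import *
shot("wrist","w6.png",scale=1.25)
E
```

```text
t 12.80 pos [0.5215 0.4162 0.1265] h 162.2 q1 39 q6 56 tilt 0.10 w 0.336 | dh 0.0 F [ 0.1 -0.9 -0.7]
[-0.24, 0.44, 11.5, -0.001]
```

View pics/w6.png

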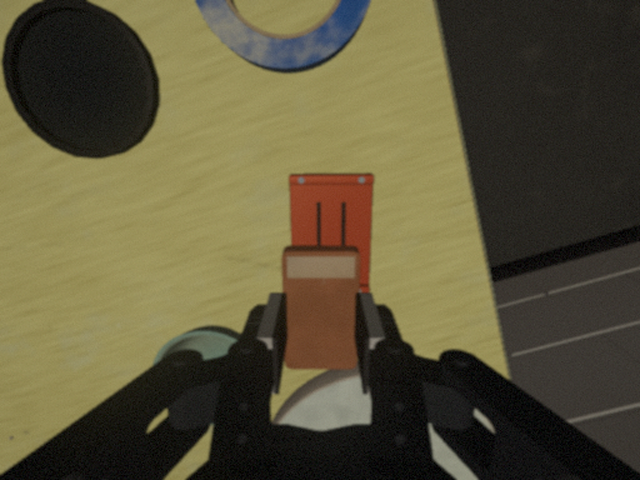

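The coloured cradle is about 4 mm to the tool's +y side, which matches the computed correction. I'll lower there.

Request:
{"api": "apply_moves", "payload": {"increments": [[-0.2,0.4,4,0,255],[0,0,4,0,255],[0,0,2.4,0,255],[0,0,0.7,0,255],[0,0,0,0,255]]}}

```text
time_s: 13.48
ee_pos: [0.5257, 0.4192, 0.0164]
tool_rot: [[-0.951, 0.308, -0.0], [0.308, 0.951, -0.0], [0.0, -0.0, -1.0]]
wrist_force: [0.1, -0.4, -0.2]
width: 0.333
gripper_force: 59.3
```

```bash
python3 plan.py .5251 .4196 .012 162.2 1
```

```text
t 13.47 pos [0.5257 0.4192 0.0164] h 162.1 q1 39 q6 57 tilt 0.02 w 0.333 | dh 0.1 F [ 0.1 -0.4 -0.2]
[0.07, 0.02, 0.44, -0.002]
```

Request:
{"api": "apply_moves", "payload": {"increments": [[0,0,0.4,0,255],[0,0,0,0,255]]}}

```text
time_s: 13.72
ee_pos: [0.5256, 0.4202, 0.0131]
tool_rot: [[-0.952, 0.307, 0.001], [0.307, 0.952, 0.001], [-0.001, 0.001, -1.0]]
wrist_force: [-0.4, -0.3, -0.2]
width: 0.336
gripper_force: 59.3
```

Request:
{"api": "apply_moves", "payload": {"increments": [[0,0,0,0,120],[0,0,0,0,80],[0,0,-1,0,80],[0,0,-5,0,80],[0,0,-5,0,80]]}}

```text
time_s: 14.35
ee_pos: [0.5248, 0.4197, 0.1238]
tool_rot: [[-0.952, 0.307, -0.001], [0.307, 0.952, -0.001], [0.0, -0.001, -1.0]]
wrist_force: [0.1, 0.8, 0.1]
width: 0.688
gripper_force: 0.0
```

```bash
python3 plan.py .63 -.1701 .125 144.4
```

```text
t 14.35 pos [0.5248 0.4197 0.1238] h 162.1 q1 39 q6 57 tilt 0.04 w 0.688 | dh -17.7 F [0.1 0.8 0.1]
[-2.55, -4.81, -0.01, 0.028]
[-2.69, -4.74, -0.01, 0.028]
[-2.82, -4.66, -0.01, 0.028]
[-2.95, -4.58, -0.01, 0.028]
[-3.08, -4.49, -0.01, 0.028]
[-3.2, -4.4, -0.01, 0.028]
[-3.33, -4.31, -0.01, 0.028]
[-3.45, -4.22, -0.01, 0.028]
[-3.56, -4.12, -0.01, 0.028]
[-3.68, -4.02, -0.01, 0.028]
[-3.79, -3.91, -0.01, 0.028]
```

Request:
{"api": "apply_moves", "payload": {"increments": [[-2.6,-4.8,0,0.028,80],[-2.7,-4.7,0,0.028,80],[-2.8,-4.7,0,0.028,80],[-3,-4.6,0,0.028,80],[-3.1,-4.5,0,0.028,80]]}}

```text
time_s: 14.98
ee_pos: [0.5743, 0.1497, 0.1234]
tool_rot: [[-0.899, 0.437, 0.001], [0.437, 0.899, 0.0], [-0.001, 0.001, -1.0]]
wrist_force: [0.6, 0.9, 0.2]
width: 0.687
gripper_force: 0.0
```

Request:
{"api": "apply_moves", "payload": {"increments": [[-3.2,-4.4,0,0.028,80],[-3.3,-4.3,0,0.028,80],[-3.4,-4.2,0,0.028,80],[-3.6,-4.1,0,0.028,80],[-3.7,-4,0,0.028,80]]}}

```text
time_s: 15.6
ee_pos: [0.6226, -0.1179, 0.1234]
tool_rot: [[-0.829, 0.559, 0.001], [0.559, 0.829, -0.0], [-0.001, 0.001, -1.0]]
wrist_force: [0.4, 0.5, -1.0]
width: 0.684
gripper_force: 0.0
```

Request:
{"api": "apply_moves", "payload": {"increments": [[-3.8,-3.9,0,0.028,80],[0,0,0,0,80],[0,0,0,0,80]]}}

```text
time_s: 15.98
ee_pos: [0.6317, -0.1696, 0.1227]
tool_rot: [[-0.814, 0.581, 0.0], [0.581, 0.814, 0.0], [0.0, 0.0, -1.0]]
wrist_force: [-0.9, -0.2, -0.9]
width: 0.685
gripper_force: 0.0
```

```bash
python3 seg.py 322 215 .0085;  python3 plan.py .63 -.1701 .0045 144.4 1; python3 - <<'E'
from h import *
c=shot("top"); im=c["pixels"][:,:,::-1]; cv2.imwrite("pics/t4.png",cv2.resize(im[160:205,85:135],None,fx=8,fy=8,interpolation=cv2.INTER_CUBIC))
E
```

```text
fit ctr [ 0.6313 -0.1693] dims [57.3 31.7] ang 145.5
t 16.02 pos [ 0.6317 -0.1689  0.1226] h 144.5 q1 -15 q6 20 tilt 0.02 w 0.686 | dh -0.1 F [ 0.2 -0.8  0.3]
[0.07, -0.2, 11.81, 0.002]
```

View pics/t4.png

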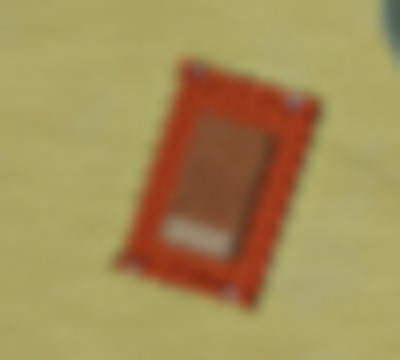

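The orange tile is centred in its cradle. The gripper is already over the green tile, so I'll grasp it.

Request:
{"api": "apply_moves", "payload": {"increments": [[0,0,5,-0.01,80],[0,0,5,0,80],[0,0,1.5,0,80],[0,0,0.5,0,80],[0,0,0,0,80]]}}

```text
time_s: 16.7
ee_pos: [0.6332, -0.1697, 0.0039]
tool_rot: [[-0.82, 0.572, 0.002], [0.572, 0.82, -0.001], [-0.002, 0.001, -1.0]]
wrist_force: [-0.1, -1.0, 0.5]
width: 0.687
gripper_force: 0.0
```

Request:
{"api": "apply_moves", "payload": {"increments": [[0,0,0,0,150],[0,0,0,0,255],[0,0,0,0,255],[0,0,0,0,255]]}}

```text
time_s: 17.2
ee_pos: [0.6332, -0.1701, 0.0044]
tool_rot: [[-0.82, 0.573, 0.003], [0.573, 0.82, -0.001], [-0.003, 0.001, -1.0]]
wrist_force: [-1.0, 0.9, 6.3]
width: 0.338
gripper_force: 58.8
```

Request:
{"api": "apply_moves", "payload": {"increments": [[0,0,-2,0,255],[0,0,-5,0,255],[0,0,-5,0,255],[0,0,0,0,255]]}}

```text
time_s: 17.7
ee_pos: [0.6357, -0.1708, 0.1284]
tool_rot: [[-0.82, 0.573, 0.01], [0.573, 0.82, -0.003], [-0.009, 0.003, -1.0]]
wrist_force: [0.1, -0.6, -0.3]
width: 0.344
gripper_force: 59.4
```

```bash
python3 held.py; python3 plan.py .4525 .0972 .12 220.7 8 1
```

```text
195 34.6 29.3
203 22.2 25.0
221 23.1 15.2
294 29.1 -29.2
t 17.75 pos [ 0.6339 -0.1703  0.1256] h 145.1 q1 -15 q6 20 tilt 0.34 w 0.345 | dh 75.6 F [-0.6  0.1 -0.4]
[3.77, 1.44, 0.07, -0.165]
[3.49, 2.04, 0.07, -0.165]
[3.1, 2.59, 0.07, -0.165]
[2.64, 3.06, 0.07, -0.165]
[2.1, 3.45, 0.07, -0.165]
[1.5, 3.75, 0.07, -0.165]
[0.86, 3.95, 0.07, -0.165]
[0.2, 4.04, 0.07, -0.165]
```

Request:
{"api": "apply_moves", "payload": {"increments": [[3.8,1.4,0,-0.165,255],[3.5,2,0,-0.165,255],[3.1,2.6,0,-0.165,255],[2.6,3.1,0,-0.165,255],[2.1,3.5,0,-0.165,255]]}}

```text
time_s: 18.38
ee_pos: [0.5163, -0.0012, 0.1211]
tool_rot: [[-0.976, -0.219, -0.002], [-0.219, 0.976, 0.0], [0.002, 0.001, -1.0]]
wrist_force: [0.5, 0.4, -0.6]
width: 0.343
gripper_force: 59.4
```

Request:
{"api": "apply_moves", "payload": {"increments": [[1.5,3.7,0,-0.165,255],[0.9,4,0,-0.165,255],[0.2,4,0,-0.165,255],[0,0,0,0,255],[0,0,0,0,255]]}}

```text
time_s: 19.0
ee_pos: [0.4497, 0.0976, 0.1218]
tool_rot: [[-0.759, -0.651, -0.001], [-0.651, 0.759, -0.001], [0.001, -0.0, -1.0]]
wrist_force: [-0.1, 0.3, -0.4]
width: 0.346
gripper_force: 59.4
```

```bash
python3 plan.py .4525 .0972 .0115 220.7 1
```

```text
t 19.00 pos [0.4497 0.0976 0.1218] h -139.4 q1 12 q6 -28 tilt 0.04 w 0.346 | dh 0.1 F [-0.1  0.3 -0.4]
[-0.19, -0.21, 11.03, -0.001]
```

Request:
{"api": "apply_moves", "payload": {"increments": [[-0.1,-0.2,4,0,255],[0,0,4,0,255],[0,0,2.2,0,255],[0,0,0.5,0,255],[0,0,0,0,255]]}}

```text
time_s: 19.62
ee_pos: [0.4524, 0.0964, 0.0154]
tool_rot: [[-0.759, -0.651, -0.0], [-0.651, 0.759, -0.0], [0.0, -0.0, -1.0]]
wrist_force: [1.0, 0.1, -0.1]
width: 0.342
gripper_force: 59.4
```

```bash
python3 plan.py .4525 .0972 .012 220.7 1
```

```text
t 19.62 pos [0.4524 0.0964 0.0154] h -139.4 q1 12 q6 -29 tilt 0.01 w 0.342 | dh 0.1 F [ 1.   0.1 -0.1]
[-0.06, 0.05, 0.34, -0.002]
```

Request:
{"api": "apply_moves", "payload": {"increments": [[0,0,0.3,0,255],[0,0,0,0,255]]}}

```text
time_s: 19.88
ee_pos: [0.4526, 0.097, 0.0129]
tool_rot: [[-0.758, -0.652, 0.001], [-0.652, 0.758, 0.0], [-0.001, -0.001, -1.0]]
wrist_force: [-0.0, 0.5, -0.2]
width: 0.339
gripper_force: 59.4
```

Request:
{"api": "apply_moves", "payload": {"increments": [[0,0,0,0,120],[0,0,0,0,80],[0,0,-1,0,80],[0,0,-5,0,80],[0,0,-6,0,80]]}}

```text
time_s: 20.5
ee_pos: [0.4508, 0.0967, 0.1335]
tool_rot: [[-0.758, -0.652, -0.002], [-0.652, 0.758, -0.0], [0.002, 0.001, -1.0]]
wrist_force: [0.5, 0.3, -1.0]
width: 0.687
gripper_force: 0.0
```

Request:
{"api": "apply_moves", "payload": {"increments": [[0,0,-5,0,20],[0,0,-3,0,0],[0,0,0,0,0]]}}

```text
time_s: 20.88
ee_pos: [0.4538, 0.0974, 0.2156]
tool_rot: [[-0.758, -0.652, 0.006], [-0.652, 0.758, 0.001], [-0.005, -0.003, -1.0]]
wrist_force: [0.1, 0.2, -0.1]
width: 1.001
gripper_force: 0.0
```

```bash
python3 plan.py .49 -.405 .21 -225 10 1; python3 - <<'E'
from h import *
c=shot("top"); print(np.round(px(c,368.7,190.3,.08),4))
E
```

```text
t 20.88 pos [0.4538 0.0974 0.2156] h -139.3 q1 12 q6 -29 tilt 0.33 w 1.001 | dh -85.7 F [ 0.1  0.2 -0.1]
[3.0, -4.05, 0.06, 0.15]
[2.36, -4.45, 0.06, 0.15]
[1.68, -4.75, 0.06, 0.15]
[0.95, -4.95, 0.06, 0.15]
[0.2, -5.03, 0.06, 0.15]
[-0.55, -5.01, 0.06, 0.15]
[-1.29, -4.87, 0.06, 0.15]
[-2.0, -4.62, 0.06, 0.15]
[-2.67, -4.27, 0.06, 0.15]
[-3.27, -3.83, 0.06, 0.15]
[ 0.4893 -0.4131  0.08  ]
```

Request:
{"api": "apply_moves", "payload": {"increments": [[3,-4,0,0.15,0],[2.4,-4.5,0,0.15,0],[1.7,-4.8,0,0.15,0],[1,-5,0,0.15,0],[0.2,-5,0,0.15,0]]}}

```text
time_s: 21.55
ee_pos: [0.468, -0.1567, 0.2108]
tool_rot: [[-0.999, 0.045, -0.002], [0.045, 0.999, 0.001], [0.002, 0.001, -1.0]]
wrist_force: [0.8, -0.1, 1.0]
width: 0.997
gripper_force: 0.0
```

Request:
{"api": "apply_moves", "payload": {"increments": [[-0.6,-5,0,0.15,0],[-1.3,-4.9,0,0.15,0],[-2,-4.6,0,0.15,0],[-2.7,-4.3,0,0.15,0],[-3.3,-3.8,0,0.15,0]]}}

```text
time_s: 22.18
ee_pos: [0.4867, -0.4081, 0.2104]
tool_rot: [[-0.7, 0.714, -0.002], [0.714, 0.7, 0.002], [0.003, -0.0, -1.0]]
wrist_force: [0.9, -0.6, 0.9]
width: 0.999
gripper_force: 0.0
```

Request:
{"api": "apply_moves", "payload": {"increments": [[0,-0.5,0,0,0],[0,0,0,0,0]]}}

```text
time_s: 22.42
ee_pos: [0.4829, -0.4099, 0.2106]
tool_rot: [[-0.704, 0.71, -0.002], [0.71, 0.704, 0.002], [0.003, 0.0, -1.0]]
wrist_force: [-1.0, -0.4, 0.6]
width: 0.999
gripper_force: 0.0
```

```bash
python3 plan.py .4893 -.4131 .21 135 1; python3 - <<'E'
from h import *
shot("wrist","w7.png",scale=1.25)
c=shot("top"); im=c["pixels"][:,:,::-1]; cv2.imwrite("pics/t5.png",cv2.resize(im[180:230,185:235],None,fx=8,fy=8,interpolation=cv2.INTER_CUBIC))
E
```

```text
t 22.43 pos [ 0.4829 -0.4099  0.2106] h 134.7 q1 -40 q6 5 tilt 0.19 w 0.999 | dh 0.3 F [-1.  -0.4  0.6]
[-0.68, 0.23, 0.06, -0.004]
```

View pics/w7.png

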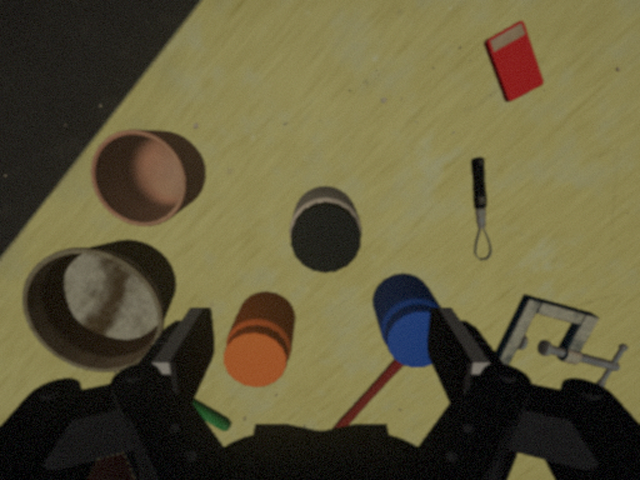

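View pics/t5.png

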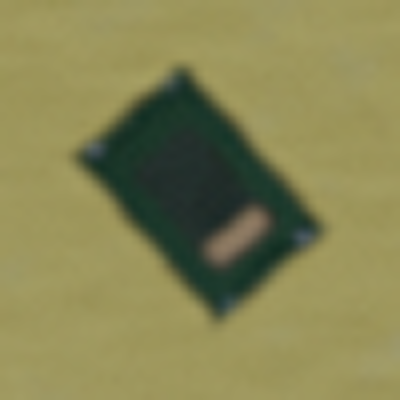

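The green tile is in its cradle to within about 2 mm. The jar's lid top is centred at (326,237) in the wrist view, with both finger sides clear of neighbours.

```bash
python3 - <<'E'
from h import *
c=vision.read_camera("wrist"); s=sensors.get_obs(); R=np.array(s["tool_rot"]); p=np.array(s["ee_pos"])
P=px(c,326/1.25,237/1.25,.08); print(P, R.T@(P-p), p)
for u,v in((291,237),(360,237),(326,203),(326,271)): print(np.round(px(c,u/1.25,v/1.25,.08)-P,4))
E
```

```text
[ 0.49210187 -0.41171641  0.08      ] [-0.00772749  0.00400134  0.13198573] [ 0.4838996  -0.40917025  0.21199317]
[-0.0192 -0.0191  0.    ]
[0.0187 0.0186 0.    ]
[-0.019   0.0189  0.    ]
[ 0.0201 -0.0201  0.    ]
```

Request:
{"api": "apply_moves", "payload": {"increments": [[-0.7,0.3,2,0,0],[0,0,5,0,0],[0,0,4,0,0],[0,0,4,0,0],[0,0,3.4,0,0]]}}

```text
time_s: 23.2
ee_pos: [0.4907, -0.4119, 0.0254]
tool_rot: [[-0.705, 0.709, -0.001], [0.709, 0.705, 0.001], [0.002, -0.0, -1.0]]
wrist_force: [0.4, -0.4, -0.5]
width: 1.0
gripper_force: 0.0
```

Request:
{"api": "apply_moves", "payload": {"increments": [[0,0,0,0,0],[0,0,0,0,40],[0,0,0,0,60],[0,0,0,0,100],[0,0,0,0,255]]}}

```text
time_s: 23.82
ee_pos: [0.4925, -0.4145, 0.0305]
tool_rot: [[-0.704, 0.71, 0.003], [0.71, 0.704, -0.002], [-0.004, 0.001, -1.0]]
wrist_force: [-0.7, 0.7, 6.9]
width: 0.688
gripper_force: 64.6
```

Request:
{"api": "apply_moves", "payload": {"increments": [[0,0,0,0,255],[0,0,0,0,255]]}}

```text
time_s: 24.08
ee_pos: [0.4925, -0.4145, 0.0305]
tool_rot: [[-0.704, 0.71, 0.003], [0.71, 0.704, -0.002], [-0.004, 0.001, -1.0]]
wrist_force: [0.5, 0.0, 6.6]
width: 0.683
gripper_force: 64.6
```

Request:
{"api": "apply_moves", "payload": {"increments": [[0,0,-1,0,255],[0,0,-3,0,255],[0,0,-4,0,255],[0,0,-3,0,255],[0,0,-1,0,255]]}}

```text
time_s: 24.7
ee_pos: [0.492, -0.4143, 0.151]
tool_rot: [[-0.704, 0.71, 0.003], [0.71, 0.704, -0.002], [-0.004, 0.0, -1.0]]
wrist_force: [0.8, -0.2, -1.4]
width: 0.686
gripper_force: 64.6
```

```bash
python3 plan.py .3755 .2968 .15 135 16
```

```text
t 24.70 pos [ 0.492  -0.4143  0.151 ] h 134.7 q1 -40 q6 5 tilt 0.21 w 0.686 | dh 0.3 F [ 0.8 -0.2 -1.4]
[3.67, 2.61, 0.01, -0.0]
[3.67, 2.61, 0.01, -0.0]
[3.67, 2.61, 0.01, -0.0]
[3.67, 2.61, 0.01, -0.0]
[3.67, 2.62, 0.01, -0.0]
[3.67, 2.62, 0.01, -0.0]
[3.66, 2.62, 0.01, -0.0]
[3.66, 2.62, 0.01, -0.0]
[3.66, 2.62, 0.01, -0.0]
[3.66, 2.62, 0.01, -0.0]
[3.66, 2.62, 0.01, -0.0]
[3.66, 2.62, 0.01, -0.0]
[3.66, 2.62, 0.01, -0.0]
[3.66, 2.62, 0.01, -0.0]
[3.66, 2.63, 0.01, -0.0]
[3.66, 2.63, 0.01, -0.0]
```

Request:
{"api": "apply_moves", "payload": {"increments": [[1.4,1,0,0,255],[2.8,2,0,0,255],[3.9,2.8,0,0,255],[3.9,2.8,0,0,255],[3.9,2.8,0,0,255]]}}

```text
time_s: 25.32
ee_pos: [0.4579, -0.2172, 0.1463]
tool_rot: [[-0.704, 0.71, -0.003], [0.71, 0.704, 0.002], [0.003, -0.001, -1.0]]
wrist_force: [0.7, -1.1, -0.5]
width: 0.689
gripper_force: 64.6
```

Request:
{"api": "apply_moves", "payload": {"increments": [[3.9,2.8,0,0,255],[3.9,2.8,0,0,255],[3.9,2.8,0,0,255],[3.9,2.8,0,0,255],[3.9,2.8,0,0,255]]}}

```text
time_s: 25.95
ee_pos: [0.4195, 0.0187, 0.1466]
tool_rot: [[-0.704, 0.71, -0.003], [0.71, 0.704, 0.0], [0.002, -0.002, -1.0]]
wrist_force: [0.2, 0.8, -0.9]
width: 0.688
gripper_force: 64.6
```

Request:
{"api": "apply_moves", "payload": {"increments": [[3.9,2.8,0,0,255],[3.9,2.8,0,0,255],[3.9,2.8,0,0,255],[3.9,2.8,0,0,255],[3.9,2.8,0,0,255]]}}

```text
time_s: 26.58
ee_pos: [0.3817, 0.2546, 0.1466]
tool_rot: [[-0.704, 0.71, -0.003], [0.71, 0.704, -0.002], [0.001, -0.003, -1.0]]
wrist_force: [0.7, -0.1, -1.1]
width: 0.683
gripper_force: 64.6
```

Request:
{"api": "apply_moves", "payload": {"increments": [[2.8,2,0,0,255],[0.9,0.5,0,0,255],[0,0,0,0,255],[0,0,0,0,255]]}}

```text
time_s: 27.08
ee_pos: [0.3756, 0.2964, 0.1477]
tool_rot: [[-0.703, 0.711, -0.001], [0.711, 0.703, -0.001], [-0.0, -0.002, -1.0]]
wrist_force: [0.0, 0.1, -0.8]
width: 0.686
gripper_force: 64.6
```

```bash
python3 plan.py .3755 .2968 .037 135 1;  python3 -c "
from h import *
shot('wrist','w8.png',scale=1.25)"
```

```text
t 27.07 pos [0.3756 0.2964 0.1477] h 134.7 q1 38 q6 84 tilt 0.09 w 0.686 | dh 0.3 F [ 0.   0.1 -0.8]
[0.04, 0.02, 11.07, -0.005]
```

View pics/w8.png

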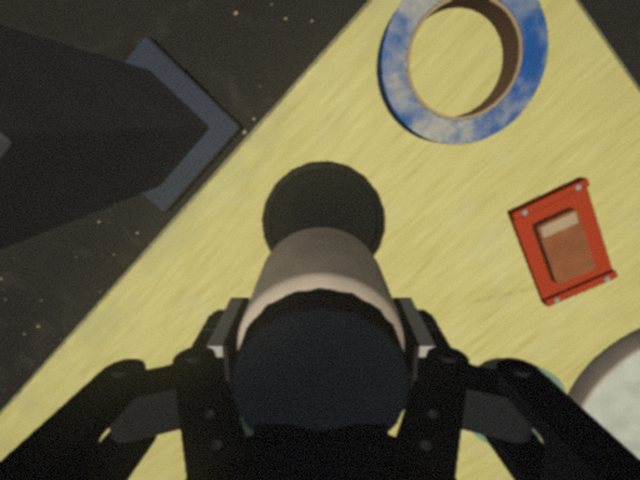

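The held jar is in line with the coaster, which is centred at column 323, and all three tiles so far look placed. I'll check the jar's fore-aft offset in the grip while lowering.

```bash
python3 - <<'E'
from h import *
c=vision.read_camera("wrist"); s=sensors.get_obs(); R=np.array(s["tool_rot"]); p=np.array(s["ee_pos"])
for u,v,z in((323,228,p[2]-.0305),(323,290,p[2]+.0495),(323,162,.011)):
    P=px(c,u/1.25,v/1.25,z); print(np.round(R.T@(P-p),4))
C=np.array([.3755,.2968,0]); print("coaster centre in tool",np.round(R.T@(C-p),4))
E
```

```text
[0.0282 0.0008 0.0305]
[ 0.0333  0.0003 -0.0495]
[0.0487 0.0014 0.1371]
coaster centre in tool [ 0.0006 -0.0002  0.1481]
```

Request:
{"api": "apply_moves", "payload": {"increments": [[0,0,2,0,255],[0,0,4,0,255],[0,0,3,0,255],[0,0,1,0,255],[0,0,0,0,255]]}}

```text
time_s: 27.8
ee_pos: [0.3761, 0.2972, 0.0483]
tool_rot: [[-0.703, 0.711, -0.001], [0.711, 0.703, -0.001], [0.0, -0.001, -1.0]]
wrist_force: [0.1, 0.1, -0.7]
width: 0.688
gripper_force: 64.7
```

Request:
{"api": "apply_moves", "payload": {"increments": [[0,0,0.8,0,255],[0,0,0,0,255]]}}

```text
time_s: 28.05
ee_pos: [0.3764, 0.2979, 0.0406]
tool_rot: [[-0.704, 0.71, 0.001], [0.71, 0.704, 0.0], [-0.0, 0.001, -1.0]]
wrist_force: [-1.0, -0.7, -1.6]
width: 0.688
gripper_force: 64.7
```

Request:
{"api": "apply_moves", "payload": {"increments": [[0,0,0.3,0,255],[0,0,0,0,255]]}}

```text
time_s: 28.3
ee_pos: [0.3761, 0.2978, 0.0374]
tool_rot: [[-0.704, 0.71, 0.0], [0.71, 0.704, 0.0], [0.0, 0.0, -1.0]]
wrist_force: [0.5, 0.5, -1.3]
width: 0.686
gripper_force: 64.7
```

Request:
{"api": "apply_moves", "payload": {"increments": [[0,0,0.15,0,255],[0,0,0,0,255]]}}

```text
time_s: 28.55
ee_pos: [0.3761, 0.2977, 0.0358]
tool_rot: [[-0.704, 0.71, -0.0], [0.71, 0.704, -0.0], [-0.0, -0.0, -1.0]]
wrist_force: [0.2, 0.6, -1.3]
width: 0.686
gripper_force: 64.7
```

Request:
{"api": "apply_moves", "payload": {"increments": [[0,0,0.1,0,255],[0,0,0,0,255]]}}

```text
time_s: 28.8
ee_pos: [0.376, 0.2978, 0.0354]
tool_rot: [[-0.704, 0.71, -0.0], [0.71, 0.704, 0.0], [0.0, 0.0, -1.0]]
wrist_force: [-2.5, -1.1, 7.2]
width: 0.686
gripper_force: 65.5
```

The jar has touched down on the coaster floor, with a contact force of 7 N. I'll open, lift straight up and clear the view.

Request:
{"api": "apply_moves", "payload": {"increments": [[0,0,0,0,60],[0,0,0,0,30],[0,0,0,0,0],[0,0,0,0,0],[0,0,-1,0,0]]}}

```text
time_s: 29.42
ee_pos: [0.3755, 0.2972, 0.0445]
tool_rot: [[-0.704, 0.71, -0.001], [0.71, 0.704, -0.001], [0.0, -0.002, -1.0]]
wrist_force: [-1.3, -0.0, -0.0]
width: 0.998
gripper_force: 0.0
```

Request:
{"api": "apply_moves", "payload": {"increments": [[0,0,-4,0,0],[0,0,-5,0,0],[0,0,-5,0,0],[0,0,-4,0,0],[0,0,0,0,0]]}}

```text
time_s: 30.05
ee_pos: [0.378, 0.2992, 0.2289]
tool_rot: [[-0.704, 0.71, 0.006], [0.71, 0.704, 0.004], [-0.001, 0.007, -1.0]]
wrist_force: [-0.1, 0.7, -0.8]
width: 1.002
gripper_force: 0.0
```

Request:
{"api": "apply_moves", "payload": {"increments": [[-3.5,-2.5,0,0,0],[-3.5,-2.5,0,0,0],[-3.5,-2.5,0,0,0],[-3.5,-2.5,0,0,0],[-3.5,-2.5,0,0,0]]}}

```text
time_s: 30.68
ee_pos: [0.4099, 0.084, 0.2241]
tool_rot: [[-0.704, 0.71, -0.001], [0.71, 0.704, -0.0], [0.001, -0.001, -1.0]]
wrist_force: [0.9, -0.3, -0.4]
width: 1.001
gripper_force: 0.0
```

Request:
{"api": "apply_moves", "payload": {"increments": [[-3.5,-2.5,0,0,0],[-3.5,-2.5,0,0,0],[-3.5,-2.5,0,0,0],[-3.5,-2.5,0,0,0],[-3.5,-2.5,0,0,0]]}}

```text
time_s: 31.3
ee_pos: [0.4444, -0.1281, 0.224]
tool_rot: [[-0.704, 0.71, -0.001], [0.71, 0.704, 0.0], [0.001, -0.0, -1.0]]
wrist_force: [1.0, 0.8, 0.0]
width: 1.003
gripper_force: 0.0
```

Request:
{"api": "apply_moves", "payload": {"increments": [[-3.5,-2.5,0,0,0],[-3.5,-2.5,0,0,0],[-3.5,-2.5,0,0,0],[0,0,0,0,0]]}}

```text
time_s: 31.8
ee_pos: [0.4653, -0.2563, 0.2236]
tool_rot: [[-0.702, 0.713, -0.001], [0.713, 0.702, 0.0], [0.001, -0.001, -1.0]]
wrist_force: [0.2, 1.0, -0.1]
width: 1.002
gripper_force: 0.0
```

```bash
python3 - <<'E'
from h import *
s=sensors.get_obs(); print(s["time_s"],s["ee_pos"])
c=shot("top"); im=c["pixels"][:,:,::-1]; cv2.imwrite("pics/t6.png",cv2.resize(im[115:255,80:320],None,fx=3.3,fy=3.3,interpolation=cv2.INTER_CUBIC))
E
python3 m.py | egrep 'rib|bowl'
```

```text
31.8 [ 0.46525995 -0.25632527  0.22358445]
rib 10 ctr [ 0.6768 -0.0112] dims [0.0842, 0.0645] ang 89.7 px [241.5 136.5] 413
bowl 12 ctr [0.5971 0.3047] dims [0.0789, 0.0781] ang 0.1 px [145. 160.] 497
```

View pics/t6.png

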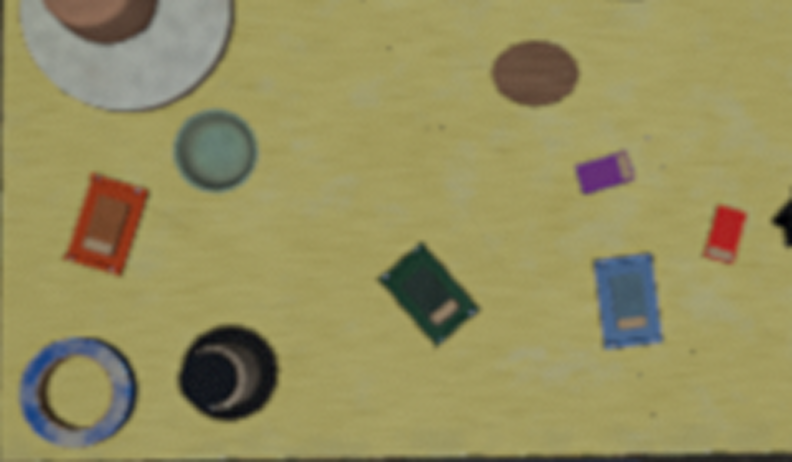

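The tiles are in their cradles, the jar stands upright in the coaster, and the rib and bowl have not moved. One numeric check of the jar's centring before I hand in.

```bash
python3 - <<'E'
from h import *
c=shot("top"); print(np.round(px(c,80+212/3.3,115+378/3.3,.085),4), "coaster .3755 .2968")
im=c["pixels"][:,:,::-1]; cv2.imwrite("pics/t7.png",cv2.resize(im[205:250,125:175],None,fx=10,fy=10,interpolation=cv2.INTER_CUBIC))
E
```

```text
[0.3746 0.2905 0.085 ] coaster .3755 .2968
```

View pics/t7.png

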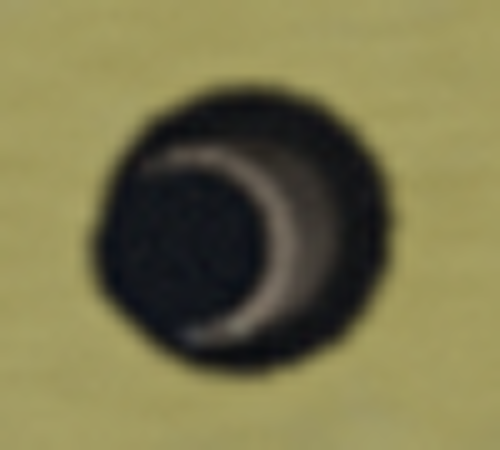

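The lid is centred at about (178,250) in this 10x crop. The body's right edge at 340 clears the rim's inner edge, so the jar stands inside the rim. Handing in.

```bash
python3 -c "
from station import job_done
print(job_done())"
```

```text
the job is handed in; nothing more can be done
None
```

The job is handed in at about 32 s of the 102 s: all three tiles lie in their own cradles, the green one about 2 mm off centre lengthwise, the jar stands upright inside the coaster rim, and the rib and bowl did not move.

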